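# Refit the lint screen on its twin studs

### The arm

A 6-joint arm with a two-finger parallel gripper is mounted at the origin on a cart in front of the work surface, level with it; the furniture and walls round the work are solid. World frame = base frame: x ahead of the robot, y to its left, z up, the work surface at z = 0. Lengths are in mm, angles in rad, forces in N, time in s.
With the tool pointing down it reaches from about 350 to 850 mm from the base axis. Payload 8.1 kg.
Tool frame: the origin (TCP) lies between the finger pads, 19 mm behind the fingertips; this is the grasp point; z points along the fingers, y is the line along which they close (so a half turn about z gives the same grasp; the last joint's range is limited). The gripper opens to 93 mm and grips with 3 to 60 N. Pads are 15 mm wide; open, the fingers measure 128 mm over their backs; the gripper's body (75 mm by 188 mm) begins 65 mm behind the grasp point.
Start: joints at [1.243, 0.13, 1.488, -0, 1.523, -0.085], TCP at [144.23, 582.411, 237.435] pointing down, gripper open.
Joint ranges: [-2.96, 2.96], [-0.89, 2.26], [0.02, 2.5], [-1.34, 4.48], [0, 2.73], [-2.66, 2.66]. Speed limits (rad/s): [2.39, 2.39, 2.79, 3.14, 3.14, 3.14].

### API

Orientations are given as a unit quaternion [w, x, y, z].
In Python, from cell import read_state, get_image, camera_model, finish_job gives the robot as it stands.
- The arm moves only by the shell command python3 -m pendant 'ROWS' [OPENING] [FORCE]. ROWS is JSON, a list that holds one entry, the list of rows, each a list of 6 numbers: the shift along the world's x, y, z in m, then the turn, a rotation vector about the world's x, y, z in degrees. In form: [[[tx, ty, tz, rx, ry, rz], ...]]. A call has exactly 10 rows; each row is the pose to reach, as a shift and turn from the pose commanded when the call began; what a row does not reach only later rows make up. A row lasts 1/12 s, in which the tool goes at most 41.7 mm and 7.16 degrees, less where a joint would pass 70% of its speed; a pose out of reach is approached as far as the arm can. A call with a gripper value outside its range is refused whole. OPENING is the opening in per cent of the stroke, from 0 (shut) to 100 (fully open), set as the call begins (- or left out, the last holds). The fingers move at their own pace and stop on an object; FORCE is the grip in N (left out, the last holds). Time passes only in rows, so rows that repeat a pose let the fingers close, or fill a call up. It gives the time, the measured TCP pose, the force, the opening and the grip force at its end, in the units of the state.
- read_state(): the state, without advancing time (a new reading comes with each control period).
- get_image(name): name is "side" or "top" or "wrist"; returns the picture (420x560x3 uint8, red, green, blue); there is no depth.
- camera_model(name): a dict with "fovy" (degrees; the focal length in pixels is half the picture's height over the tangent of half this angle, whatever the lens; pixels are square), "cx", "cy" (the principal point, pixels), "xyz" and "attitude" of the camera in the world. Camera axes: x right, y down, z forward; pixel columns grow to the right and rows downward; lengths in mm; the calibration is good to about 2 mm. A picture is of the moment at which its call begins: read the wrist's pose just before it. camera_model takes no time and is no camera call; for the wrist camera it gives the pose at the moment of the call.
- finish_job(): hands the job in; it is judged then, once.
The state is a dict: "clock": time; "q": joint angles; "joint_vel": joint speeds; "tau": joint torques, N m; "tcp_pos": TCP position; "eef_rot": TCP orientation; "contact_force": force on the tool from outside, world axes, zero at the start; "wrist_torque": the same for the moment, N m; "grip_width": finger opening in mm; "gripper_force": force on a finger pad.
Only numpy, scipy, OpenCV 4.12 (cv2) and the standard library are available. Lean on these libraries where they do the work, as an engineer would, in place of code of your own. Each camera call takes 0.05 s, during which the arm holds its last target. There are 200 camera calls.

### The job

The lint strainer box on the washer has been emptied: put its screen back. Lower the screen so that both headed studs come up through the wide ends of its two keyholes, press it down lightly against the sprung seal and, keeping it pressed, slide it away from you until it stops, so that the stud heads hold it down against the seal by themselves. Feel your way, never push the screen and the box together with more than about 3.5 kg (35 N), then let go, and leave the brush, tin and tube where they are.

Things in the scene. Friction and masses are not known exactly. Their poses are not given: they have to be found in the camera images.
- screen: Lint screen: flat steel frame 150 x 200 x 5 mm (its x, y, z), wire panels front and back, solid middle rail 60 mm wide with two keyholes. Origin: centre of its underside; +z up, +x the way it must be slid. About 0.3 kg (+-25 %). Lies flat on the deck, grip up, left or right of the box, its +x within 0.4 rad of the world's +x.
- grip (a point): Point on the screen's black upright grip, on its centre line 28 mm above the screen's underside: a good TCP height. The grip is 60 mm long (along x), 12 mm thick (along y: pinch it across y) and stands from 5 to 37 mm above the underside.
- keyhole_left (a point): Middle of the entry of the keyhole at the screen's y = +54 mm, on the underside. Entry: square, 16 x 16 mm, centred at the screen's x = 0. From it a slot 9 mm wide runs to the screen's -x; its closed end is 19 mm from this point. The rail is 5 mm thick.
- keyhole_right (a point): The same for the equal keyhole at the screen's y = -54 mm, its slot also running to -x.
- strainer: Lint strainer box, grey sheet metal, 156 x 196 mm over its flange (x, y), flange top at z = 46 mm, fixed to the washer deck. Origin: centre of its underside, at deck height; +z up, +x to the rear (away from the robot, within 0.25 rad), where two hose spigots reach to x = 104 mm. It does not move. A nut driver lies in front of it.
- stud_middle_nominal (a point): Point on the box (x = -16, y = 0, z = 61 mm) at the height of the stud tops. Two headed studs stand 54 mm to each side of the middle of a cross bar (along y). The bar is clamped by a screw in its slot where last set: the pair's true middle is up to 12 mm to +y or -y of this point, which does not show it; see or feel for it. Neck 6, head 14 mm wide, 5 mm high, top edge bevelled 0.8 mm.
- screen_home (a point): Point on the box (x = 0, y = 0, z = 51 mm). Screen's origin when locked: here in x and z; in y off by as much as the studs are. Screen's underside in box z: 61 mm when it lies on the stud heads; about 53.5 with a stud in each entry (origin at box x = -16, +-1 mm); below 51 to slide under the heads; 46 is the flange. Sliding 16 mm to +x brings the necks to the slot ends.
- seal (a joint): How far the black rubber seal round the opening (118 x 174 mm outside, free top at box z = 54 mm) is pressed down (m): 0 free, 0.008 flush with the flange. Spring: 2 N to start, then 2 N per mm (8 N at 3 mm, 18 N at 8). The loose screen's weight gives up to 0.0012; locked under the stud heads it reads about 0.003.
- scrub_brush: Grey scrubbing brush with a loop handle, 61 x 155 x 91 mm, standing on its bristles on the side of the box where the screen is not. Bystander. Origin: centre of its underside.
- washer_tin: Flat round tin, 62 x 62 x 24 mm, behind and to the left of the box. Bystander. Origin: centre of its underside.
- grease_tube: Squeeze tube, 45 x 146 x 30 mm, behind and to the right of the box. Bystander. Origin: centre of its underside.

How it is judged:
By the outcome, as a careful person would: the job done as asked, in the order asked, and still so for the second after the job is handed in, with the robot touching nothing.
It also fails if it takes over 64 s, if anything falls off the work surface, if the arm or the gripper's body presses on something with over 40 N, if the wrist force passes 120 N, or if a joint passes its speed limit or range.

## Working session

There is one attempt and no reset: what is moved stays moved. The work goes in short steps, Python scripts to look and compute and a shell command to move; the robot and the scene stay as the last step left them, time stands still between calls to the robot, and variables do not carry over. Pictures are saved under pics/ and viewed, at most 10 in all, crops included, and the job is handed in when it is done.

```bash
mkdir -p pics; ls
cat > h.py <<'E'
from cell import *
import numpy as np, cv2
from scipy.spatial.transform import Rotation as R
def rot(q): return R.from_quat([q[1],q[2],q[3],q[0]])
def cam(n):
    m=camera_model(n); f=210/np.tan(np.radians(m['fovy'])/2)
    return m,f
def ray(m,u,v,z):
    f=210/np.tan(np.radians(m['fovy'])/2)
    d=rot(m['attitude']).apply([(u-m['cx'])/f,(v-m['cy'])/f,1.0]); o=np.array(m['xyz'])
    return o+d*(z-o[2])/d[2]
def save(n,fn):
    m=camera_model(n); im=get_image(n); cv2.imwrite('pics/'+fn,im[:,:,::-1]); return m,im
E
python3 - <<'E'
from h import *
s=read_state();print(s)
for n in('top','side','wrist'):
    m,im=save(n,n+'0.png');print(n,m)
a=cv2.imread('pics/top0.png');cv2.imwrite('pics/t.png',a)
E
```

```text
pics
{'clock': 0.0, 'q': array([ 1.24261169e+00,  1.31174513e-01,  1.48926259e+00, -1.71940667e-05,
        1.52301852e+00, -8.53721937e-02]), 'joint_vel': array([ 0.00010828, -0.00040911,  0.00068714,  0.00036314, -0.00012743,
        0.00059905]), 'tau': array([-4.61290074e-04, -5.59850049e+01, -4.91753840e+01,  7.68256816e-02,
        3.57235456e-02, -1.71124329e-04]), 'tcp_pos': array([144.05394553, 581.89541219, 236.38862566]), 'eef_rot': array([-1.82837161e-04,  1.21107730e-01,  9.92638932e-01, -9.13403667e-04]), 'contact_force': array([-0.24079518,  0.73116152, -0.2707858 ]), 'wrist_torque': array([ 0.01355066, -0.0457774 ,  0.00630214]), 'gripper_force': 0.0, 'grip_width': 92.66361218970731}
top {'fovy': 45.34459390351574, 'cx': 286.4736685408961, 'cy': 206.10380818061597, 'xyz': array([ 275.81598354,    7.79970395, 1475.39847308]), 'attitude': array([ 0.05771133, -0.70293383,  0.70585337, -0.06576059])}
side {'fovy': 42.24316636815874, 'cx': 275.0724577113181, 'cy': 194.9555587118121, 'xyz': array([-515.07815851, -875.98315905, 1274.98068368]), 'attitude': array([-0.37731789,  0.82441712, -0.38458263,  0.17338924])}
wrist {'fovy': 58.35630044292488, 'cx': 284.8550874075894, 'cy': 216.85735361177643, 'xyz': array([ 68.1006795 , 601.19935687, 382.80652243]), 'attitude': array([0.11098151, 0.77968136, 0.61030969, 0.08545272])}
```

View pics/top0.png

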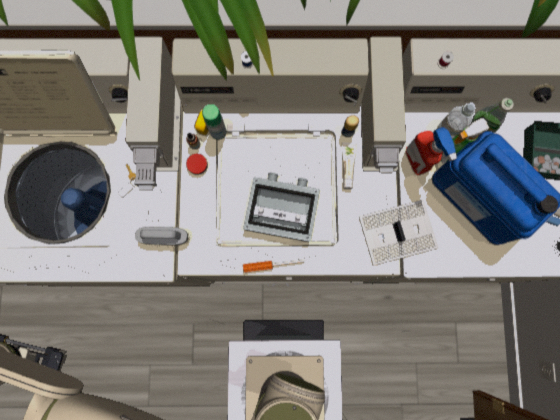

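View pics/side0.png

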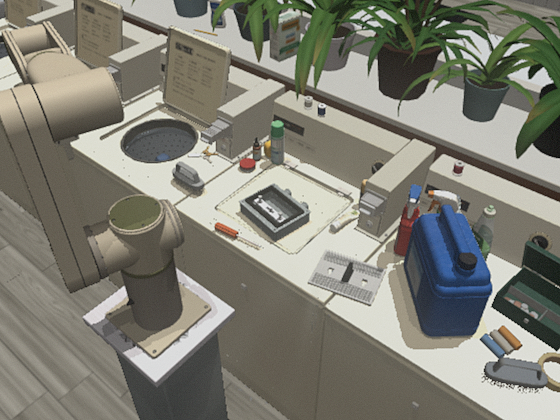

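The top view shows the screen at about (398,232) with its grip at (399,231), the box at (282,208) with its spigots up (+x), the brush at (162,236), and the jug just behind and to the right of the screen. I'll enlarge the top view.

Run:
```python
from h import *
a=cv2.imread('pics/top0.png')
c=cv2.resize(a[165:275,235:445],None,fx=3.8,fy=3.8,interpolation=cv2.INTER_CUBIC)
cv2.imwrite('pics/t1.png',c);print(c.shape)
m=camera_model('top')
g=a.max(2)[200:265,360:440]
mk=(g<70).astype(np.uint8)
n,l,st,ce=cv2.connectedComponentsWithStats(mk)
for i in range(1,n):
    if st[i,4]>15:
        p=ce[i]+[360,200];pts=np.argwhere(l==i)[:,::-1]+[360,200]
        print(st[i],p,ray(m,*p,30),cv2.minAreaRect(pts.astype(np.float32)))
for p in[(282,208),(399,231)]:print(ray(m,*p,46))
```

```text
(418, 798, 3)
[ 33  21  12  21 136] [398.55882353 231.41176471] [ 455.51757686 -334.21189795   30.        ] ((398.4908447265625, 231.30274963378906), (20.018569946289062, 6.8963494300842285), 73.3007583618164)
[522.7702987    3.75298908  46.        ]
[ 454.7127805  -331.74752316   46.        ]
```

View pics/t1.png

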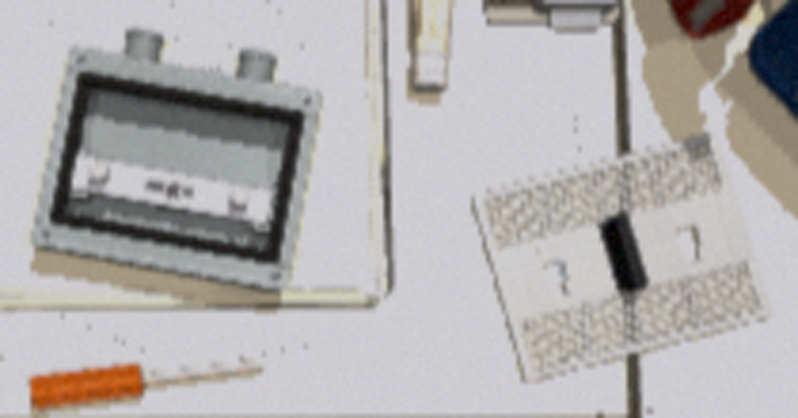

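Box flange corners in the crop are at (73,47), (320,95), (287,288) and (35,245), with studs at about (98,178) and (237,205). Screen corners are at (475,200), (705,135), (770,315) and (525,380). The slots run towards −x.

Run:
```python
from h import *
m=camera_model('top')
def P(u,v,z): return ray(m,u/3.8+235,v/3.8+165,z)
def fit(c,z,w,h):
    p=np.array([P(*q,z)[:2] for q in c])
    M=np.array([[w/2,h/2],[w/2,-h/2],[-w/2,-h/2],[-w/2,h/2]])
    ce=p.mean(0);d=p-ce
    a=np.arctan2((M[:,0]*d[:,1]-M[:,1]*d[:,0]).sum(),(M*d).sum())
    print(ce,a,np.degrees(a),np.linalg.norm(np.roll(p,-1,0)-p,axis=1));return ce,a
b,ab=fit([(73,47),(320,95),(287,288),(35,245)],46,156,196)
s,as_=fit([(475,200),(705,135),(770,315),(525,380)],5,150,200)
print('grip',P(623,253,30))
p=np.array([P(98,178,61),P(237,205,61)])[:,:2]
c,si=np.cos(ab),np.sin(ab)
print((p-b)@np.array([[c,-si],[si,c]]), np.linalg.norm(p[0]-p[1]))
st=read_state();r=rot(st['eef_rot']).as_matrix();print(r, np.degrees(np.arctan2(-r[0,1],r[1,1])))
```

```text
[519.36103933   3.65844123] -0.18412062341554275 -10.5493346430282 [192.8136985  150.46502439 192.32554032 155.36437486]
[ 455.28363342 -337.97940155] 0.2638358963253426 15.116683343493277 [189.56111807 148.09776834 197.69650031 143.91509298]
grip [ 455.0252336 -335.3205174   30.       ]
[[-21.02842709  57.74927565]
 [-22.44863593 -48.4025286 ]] 106.16130434338885
[[-9.70676778e-01  2.40387988e-01 -4.55392020e-04]
 [ 2.40388392e-01  9.70675839e-01 -1.35491914e-03]
 [ 1.16331744e-04 -1.42465950e-03 -9.99998978e-01]] -13.909455274682989
```

```bash
python3 -m pendant '[[[0.02,-0.031,0,0,0,0.4],[0.04,-0.062,0,0,0,0.8],[0.06,-0.093,0,0,0,1.2],[0.08,-0.124,0,0,0,1.6],[0.1,-0.155,0,0,0,2],[0.12,-0.186,0,0,0,2.4],[0.14,-0.217,0,0,0,2.8],[0.16,-0.248,0,0,0,3.2],[0.18,-0.279,0,0,0,3.4],[0.2,-0.31,0,0,0,3.4]]]' 70
python3 -m pendant '[[[0.02,-0.031,0,0,0,0],[0.04,-0.062,0,0,0,0],[0.06,-0.093,0,0,0,0],[0.08,-0.124,0,0,0,0],[0.1,-0.155,0,0,0,0],[0.12,-0.186,0,0,0,0],[0.14,-0.217,0,0,0,0],[0.16,-0.248,0,0,0,0],[0.18,-0.27,0,0,0,0],[0.18,-0.27,0,0,0,0]]]'
python3 - <<'E'
from h import *
s=read_state();print(s['tcp_pos'],s['eef_rot'],s['clock'])
m,im=save('wrist','w1.png');print(m)
import pickle;pickle.dump(m,open('w1.pkl','wb'))
E
```

```text
clock: 0.98
tcp_pos: [344.7, 270.8, 237.3]
eef_rot: [0.0, 0.091, 0.996, 0.0]
contact_force: [0.8, 0.0, -0.2]
grip_width: 65.1
gripper_force: 0.0
clock: 1.82
tcp_pos: [526.2, -1.9, 236.7]
eef_rot: [0.0, 0.094, 0.996, -0.001]
contact_force: [0.5, -0.6, 0.6]
grip_width: 65.1
gripper_force: 0.0
[526.20795366  -1.8772921  236.70834514] [ 5.55065136e-05  9.35951386e-02  9.95610048e-01 -7.60828349e-04] 1.8167
{'fovy': 58.35630044292488, 'cx': 284.8550874075894, 'cy': 216.85735361177643, 'xyz': array([449.2374157 ,  13.18429288, 382.95892916]), 'attitude': array([0.10862386, 0.76249034, 0.63162029, 0.08868569])}
```

View pics/w1.png

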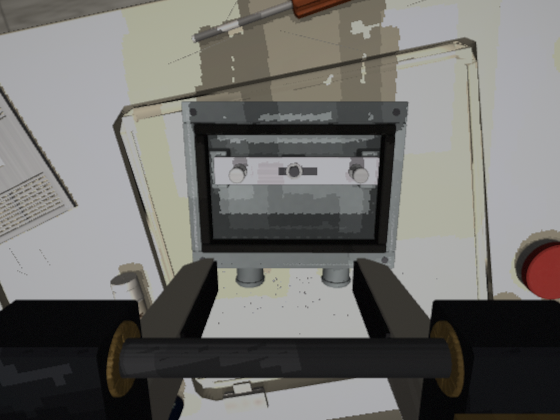

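The wrist view is upside down relative to the top view: robot side up, −y to the left. The studs are at about (238,174) and (359,175), and the flange corners at about (184,102), (407,102), (395,267) and (193,267). I'll zoom in for precision.

Run:
```python
from h import *
a=cv2.imread('pics/w1.png')
cv2.imwrite('pics/w1c.png',cv2.resize(a[95:275,175:415],None,fx=3.3,fy=3.3,interpolation=cv2.INTER_CUBIC))
```

```text
(no output)
```

View pics/w1c.png

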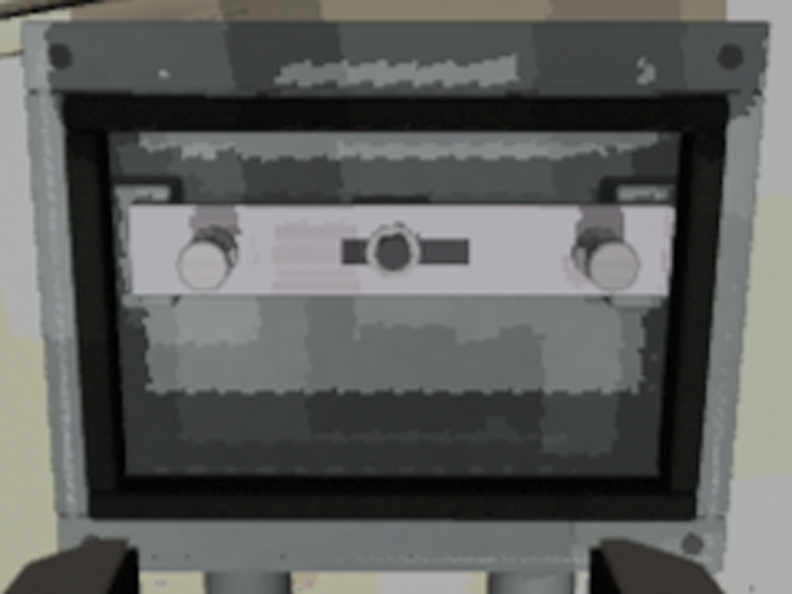

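Stud heads in the crop are at (204,264) and (613,264), and flange corners at (23,22), (769,22), (720,570) and (60,570).

Run:
```python
from h import *
import pickle;m=pickle.load(open('w1.pkl','rb'))
P=lambda u,v,z:ray(m,(u-1.15)/3.3+175,(v-1.15)/3.3+95,z)[:2]
c=np.array([P(720,570,46),P(60,570,46),P(23,22,46),P(769,22,46)])  # +x+y,+x-y,-x-y,-x+y
M=np.array([[78,98],[78,-98],[-78,-98],[-78,98]])
ce=c.mean(0);d=c-ce;a=np.arctan2((M[:,0]*d[:,1]-M[:,1]*d[:,0]).sum(),(M*d).sum())
print('box',ce,np.degrees(a),np.linalg.norm(np.roll(c,-1,0)-c,axis=1))
s=np.array([P(613,264,61),P(204,264,61)]);v=s[0]-s[1]
print('studs',s,s.mean(0),np.linalg.norm(v),'yaw',np.degrees(np.arctan2(-v[0],v[1])))
k=np.array([[np.cos(a),-np.sin(a)],[np.sin(a),np.cos(a)]])
print((s-ce)@k)
```

```text
box [520.75446505   7.09390634] -10.820694142823234 [194.0458657  154.13084605 193.61921589 153.95393483]
studs [[515.42245842  66.3307656 ]
 [495.52264065 -38.76156116]] [505.47254954  13.78460222] 106.95980502443624 yaw -10.722326423936517
[[-16.35809701  57.18258871]
 [-16.17446417 -49.77705868]]
```

```bash
python3 -m pendant '[[[-0.008,-0.037,0,0,0,2.9],[-0.016,-0.074,0,0,0,5.7],[-0.024,-0.111,0,0,0,8.6],[-0.032,-0.148,0,0,0,11.5],[-0.04,-0.186,0,0,0,14.3],[-0.048,-0.223,0,0,0,17.2],[-0.056,-0.26,0,0,0,20],[-0.064,-0.297,0,0,0,22.9],[-0.071,-0.334,0,0,0,25.8],[-0.071,-0.334,0,0,0,25.8]]]' 50
python3 - <<'E'
from h import *
s=read_state();print(s['tcp_pos'],s['eef_rot'],s['clock'])
m,im=save('wrist','w2.png')
import pickle;pickle.dump(m,open('w2.pkl','wb'))
r=rot(m['attitude']).as_matrix();f=cam('wrist')[1]
for z in(20,100,200):
    d=r.T@(np.array([455,-336,z])-m['xyz']);print(z,d[:2]/d[2]*f+[m['cx'],m['cy']])
E
```

```text
clock: 2.7
tcp_pos: [451.2, -336.1, 237.2]
eef_rot: [-0.001, -0.133, 0.991, -0.001]
contact_force: [0.9, 0.3, -0.2]
grip_width: 46.8
gripper_force: 0.0
[ 451.23219997 -336.08989741  237.16107787] [-6.29354031e-04 -1.32815599e-01  9.91140201e-01 -8.49868994e-04] 2.7
20 [283.66195845 194.73332201]
100 [283.21138911 217.10852454]
200 [282.15843245 269.39818666]
```

View pics/w2.png

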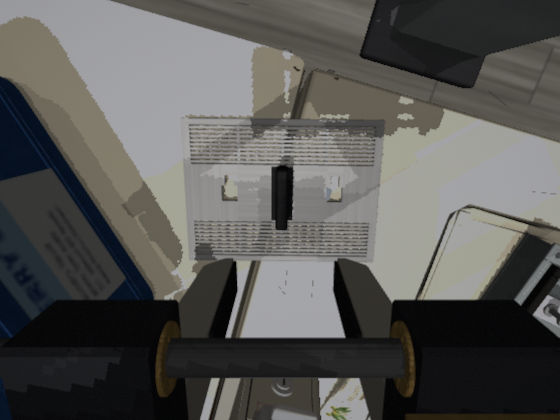

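The screen corners are at (183,118), (384,121), (372,262) and (190,260), with entries at about (230,192) and (335,192). The grip is under the TCP and aligned with it.

Run:
```python
from h import *
import pickle;m=pickle.load(open('w2.pkl','rb'))
P=lambda u,v,z:ray(m,u,v,z)[:2]
c=np.array([P(372,262,5),P(190,260,5),P(183,118,5),P(384,121,5)])
M=np.array([[75,100],[75,-100],[-75,-100],[-75,100]])
ce=c.mean(0);d=c-ce;a=np.arctan2((M[:,0]*d[:,1]-M[:,1]*d[:,0]).sum(),(M*d).sum())
print(ce,np.degrees(a),np.linalg.norm(np.roll(c,-1,0)-c,axis=1))
g=cv2.imread('pics/w2.png').max(2)[140:245,255:310];n,l,st,cc=cv2.connectedComponentsWithStats((g<60).astype(np.uint8))
i=1+st[1:,4].argmax();print(st[i],cc[i]+[255,140],P(*(cc[i]+[255,140]),25))
```

```text
[ 457.90487343 -336.79710715] 14.393252945958007 [197.25972718 148.85834131 195.95339012 148.2286841 ]
[  17   24   21   66 1225] [281.7877551  195.20734694] [ 454.84964501 -337.91329483]
```

```bash
python3 -m pendant '[[[0.003,-0.001,-0.03,0,0,-0.8],[0.006,-0.001,-0.06,0,0,-0.8],[0.006,-0.001,-0.09,0,0,-0.8],[0.006,-0.001,-0.12,0,0,-0.8],[0.006,-0.001,-0.15,0,0,-0.8],[0.006,-0.001,-0.175,0,0,-0.8],[0.006,-0.001,-0.19,0,0,-0.8],[0.006,-0.001,-0.2,0,0,-0.8],[0.006,-0.001,-0.209,0,0,-0.8],[0.006,-0.001,-0.209,0,0,-0.8]]]' 50
python3 -m pendant '[[[0,0,0,0,0,0],[0,0,0,0,0,0],[0,0,0,0,0,0],[0,0,0,0,0,0],[0,0,0,0,0,0],[0,0,0,0,0,0],[0,0,0,0,0,0],[0,0,0,0,0,0],[0,0,0,0,0,0],[0,0,0,0,0,0]]]' 0 50
```

```text
clock: 3.58
tcp_pos: [458.9, -331.0, 27.1]
eef_rot: [-0.001, -0.127, 0.992, 0.001]
contact_force: [1.1, -0.0, 0.1]
grip_width: 46.5
gripper_force: 0.0
clock: 4.42
tcp_pos: [459.8, -333.4, 29.3]
eef_rot: [0.001, -0.126, 0.992, -0.001]
contact_force: [-0.5, -2.2, 5.6]
grip_width: 11.7
gripper_force: 50.0
```

```bash
python3 -m pendant '[[[0,0,0.005,0,0,0],[0,0,0.015,0,0,0],[0,0,0.03,0,0,0],[0,0,0.05,0,0,0],[0,0,0.07,0,0,0],[0,0,0.09,0,0,0],[0,0,0.11,0,0,0],[0,0,0.12,0,0,0],[0,0,0.12,0,0,0],[0,0,0.12,0,0,0]]]'
python3 -m pendant '[[[0.004,0.03,0,0,0,-2.2],[0.008,0.065,0,0,0,-5],[0.013,0.1,0,0,0,-7.5],[0.018,0.135,0,0,0,-10],[0.023,0.17,0,0,0,-12.5],[0.028,0.21,0,0,0,-15.5],[0.033,0.25,0,0,0,-18.5],[0.039,0.29,0,0,0,-21.5],[0.043,0.325,0,0,0,-24],[0.046,0.347,0,0,0,-25.2]]]'
python3 -m pendant '[[[0,0,0,0,0,0],[0,0,0,0,0,0],[0,0,0,0,0,0],[0,0,0,0,0,0],[0,0,0,0,0,0],[0,0,0,0,0,0],[0,0,0,0,0,0],[0,0,0,0,0,0],[0,0,0,0,0,0],[0,0,0,0,0,0]]]'
python3 - <<'E'
from h import *
s=read_state();print(s['tcp_pos'],s['eef_rot'],s['clock'])
m,im=save('wrist','w3.png')
import pickle;pickle.dump((m,s['tcp_pos'],s['eef_rot']),open('w3.pkl','wb'))
E
```

```text
clock: 5.25
tcp_pos: [459.3, -332.5, 148.4]
eef_rot: [0.0, -0.126, 0.992, -0.0]
contact_force: [0.1, 0.3, -3.0]
grip_width: 11.5
gripper_force: 50.0
clock: 6.08
tcp_pos: [503.7, 17.9, 146.3]
eef_rot: [-0.002, 0.094, 0.996, 0.001]
contact_force: [0.1, -0.9, -2.7]
grip_width: 11.5
gripper_force: 50.0
clock: 6.92
tcp_pos: [505.3, 14.3, 148.5]
eef_rot: [0.0, 0.093, 0.996, -0.0]
contact_force: [-0.2, 0.7, -2.2]
grip_width: 11.4
gripper_force: 50.0
[505.25900688  14.25071183 148.48831046] [ 6.80887555e-05  9.34511452e-02  9.95623864e-01 -6.28601302e-06] 6.9167
```

View pics/w3.png

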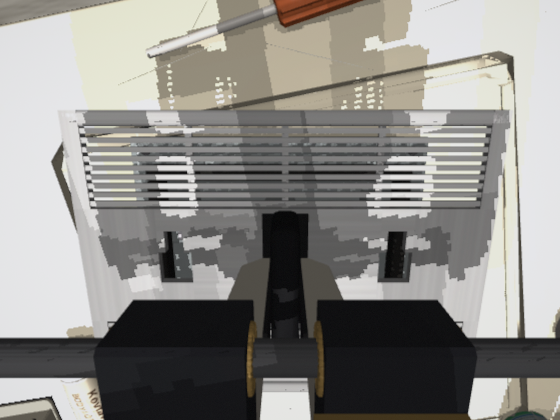

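The held screen shows both keyholes clearly, with slots at about (172,255) and (395,255) and entry far edges at about row 282. I'll zoom in.

Run:
```python
from h import *
a=cv2.imread('pics/w3.png')
L=a[220:295,145:210];Rr=a[220:295,365:430]
cv2.imwrite('pics/w3c.png',cv2.resize(np.hstack([L,Rr]),None,fx=6,fy=6,interpolation=cv2.INTER_CUBIC))
```

```text
(no output)
```

View pics/w3c.png

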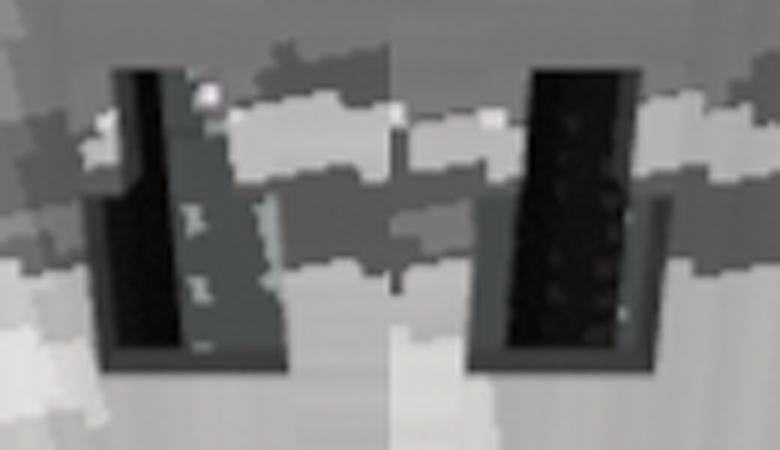

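Entry corners in the crop are (85,193), (275,193), (288,372), (100,372) and (478,193), (672,193), (655,372), (467,372).

Run:
```python
from h import *
import pickle;m,t,q=pickle.load(open('w3.pkl','rb'))
z=t[2]-29.3+5
P=lambda u,v,o:ray(m,(u-2.5)/6+o,(v-2.5)/6+220,z)[:2]
l=np.array([P(u,v,145) for u,v in[(85,193),(275,193),(288,372),(100,372)]])
r=np.array([P(u-390,v,365) for u,v in[(478,193),(672,193),(655,372),(467,372)]])
for c in(l,r):print(c.mean(0),np.linalg.norm(np.roll(c,-1,0)-c,axis=1))
v=r.mean(0)-l.mean(0);mid=(r.mean(0)+l.mean(0))/2
y=np.degrees(np.arctan2(-v[0],v[1]))
print('mid',mid,'d',np.linalg.norm(v),'yaw',y,'tcp',t)
c,s=np.cos(np.radians(-10.7)),np.sin(np.radians(-10.7))
d=np.array([505.47,13.78])-mid;print('need world',d,'turn',-10.75-y, 'mid-tcp tool',[ (mid-t[:2])@[c,s],(mid-t[:2])@[-s,c]])
```

```text
[491.83724103 -37.59011934] [15.36887221 15.85746955 15.57391568 15.8598976 ]
[511.78157037  67.81784779] [15.68298347 15.85281864 15.56451982 15.85449443]
mid [501.8094057   15.11386422] d 107.27821684153366 yaw -10.714320305852874 tcp [505.25900688  14.25071183 148.48831046]
need world [ 3.6605943  -1.33386422] turn -0.035679694147125574 mid-tcp tool [np.float64(-3.5498808445825145), np.float64(0.20766880797879406)]
```

```bash
python3 -m pendant '[[[0.002,-0.001,-0.005,0,0,0],[0.0037,-0.0013,-0.012,0,0,0],[0.0037,-0.0013,-0.02,0,0,0],[0.0037,-0.0013,-0.03,0,0,0],[0.0037,-0.0013,-0.038,0,0,0],[0.0037,-0.0013,-0.044,0,0,0],[0.0037,-0.0013,-0.048,0,0,0],[0.0037,-0.0013,-0.051,0,0,0],[0.0037,-0.0013,-0.0515,0,0,0],[0.0037,-0.0013,-0.0515,0,0,0]]]'
python3 -m pendant '[[[0,0,-0.001,0,0,0],[0,0,-0.002,0,0,0],[0,0,-0.003,0,0,0],[0,0,-0.004,0,0,0],[0,0,-0.005,0,0,0],[0,0,-0.006,0,0,0],[0,0,-0.007,0,0,0],[0,0,-0.0075,0,0,0],[0,0,-0.008,0,0,0],[0,0,-0.008,0,0,0]]]'
```

```text
clock: 7.8
tcp_pos: [509.0, 13.1, 96.9]
eef_rot: [0.0, 0.093, 0.996, -0.0]
contact_force: [0.2, 0.8, -2.4]
grip_width: 11.9
gripper_force: 50.0
clock: 8.63
tcp_pos: [508.8, 13.1, 88.8]
eef_rot: [-0.0, 0.093, 0.996, -0.0]
contact_force: [-0.1, 0.2, -2.5]
grip_width: 11.4
gripper_force: 50.0
```

```bash
python3 -m pendant '[[[0,0,-0.0005,0,0,0],[0,0,-0.001,0,0,0],[0,0,-0.0015,0,0,0],[0,0,-0.002,0,0,0],[0,0,-0.0025,0,0,0],[0,0,-0.003,0,0,0],[0,0,-0.0035,0,0,0],[0,0,-0.004,0,0,0],[0,0,-0.0045,0,0,0],[0,0,-0.0045,0,0,0]]]'
```

```text
clock: 9.47
tcp_pos: [508.9, 13.1, 84.3]
eef_rot: [-0.0, 0.093, 0.996, -0.0]
contact_force: [0.3, -0.2, -2.1]
grip_width: 11.6
gripper_force: 50.0
```

```bash
python3 -m pendant '[[[0,0,-0.0004,0,0,0],[0,0,-0.0008,0,0,0],[0,0,-0.0012,0,0,0],[0,0,-0.0016,0,0,0],[0,0,-0.002,0,0,0],[0,0,-0.0024,0,0,0],[0,0,-0.0028,0,0,0],[0,0,-0.003,0,0,0],[0,0,-0.003,0,0,0],[0,0,-0.003,0,0,0]]]'
```

```text
clock: 10.3
tcp_pos: [509.0, 13.1, 81.6]
eef_rot: [0.0, 0.093, 0.996, 0.0]
contact_force: [-2.5, -0.6, 2.8]
grip_width: 11.6
gripper_force: 50.0
```

```bash
python3 -m pendant '[[[0,0,-0.0004,0,0,0],[0,0,-0.0008,0,0,0],[0,0,-0.0012,0,0,0],[0,0,-0.0016,0,0,0],[0,0,-0.002,0,0,0],[0,0,-0.0024,0,0,0],[0,0,-0.0028,0,0,0],[0,0,-0.003,0,0,0],[0,0,-0.003,0,0,0],[0,0,-0.003,0,0,0]]]'
```

```text
clock: 11.13
tcp_pos: [509.1, 13.1, 78.9]
eef_rot: [0.0, 0.093, 0.996, -0.0]
contact_force: [-5.2, -0.6, 8.4]
grip_width: 11.7
gripper_force: 50.0
```

```bash
python3 -m pendant '[[[0.0006,-0.0001,0,0,0,0],[0.0012,-0.0002,0,0,0,0],[0.0018,-0.0003,0,0,0,0],[0.0024,-0.0004,0,0,0,0],[0.003,-0.0006,0,0,0,0],[0.0036,-0.0007,0,0,0,0],[0.0042,-0.0008,0,0,0,0],[0.0048,-0.0009,0,0,0,0],[0.005,-0.001,0,0,0,0],[0.005,-0.001,0,0,0,0]]]'
```

```text
clock: 11.97
tcp_pos: [514.0, 12.2, 78.9]
eef_rot: [0.0, 0.093, 0.996, 0.0]
contact_force: [-4.1, 0.8, 7.5]
grip_width: 11.3
gripper_force: 50.0
```

```bash
python3 -m pendant '[[[0.001,-0.0002,0,0,0,0],[0.002,-0.0004,0,0,0,0],[0.003,-0.0006,0,0,0,0],[0.004,-0.0008,0,0,0,0],[0.005,-0.001,0,0,0,0],[0.006,-0.0012,0,0,0,0],[0.007,-0.0014,0,0,0,0],[0.0078,-0.0015,0,0,0,0],[0.008,-0.0016,0,0,0,0],[0.008,-0.0016,0,0,0,0]]]'
```

```text
clock: 12.8
tcp_pos: [522.1, 10.6, 78.9]
eef_rot: [0.0, 0.093, 0.996, 0.0]
contact_force: [-5.0, 1.7, 7.0]
grip_width: 11.5
gripper_force: 50.0
```

```bash
python3 -m pendant '[[[0.0003,-0.0001,0,0,0,0],[0.0006,-0.0001,0,0,0,0],[0.0009,-0.0002,0,0,0,0],[0.0012,-0.0002,0,0,0,0],[0.0015,-0.0003,0,0,0,0],[0.0018,-0.0003,0,0,0,0],[0.002,-0.0004,0,0,0,0],[0.002,-0.0004,0,0,0,0],[0.002,-0.0004,0,0,0,0],[0.002,-0.0004,0,0,0,0]]]'
```

```text
clock: 13.63
tcp_pos: [524.0, 10.3, 78.9]
eef_rot: [-0.0, 0.093, 0.996, 0.0]
contact_force: [-4.5, 0.9, 7.6]
grip_width: 11.4
gripper_force: 50.0
```

```bash
python3 -m pendant '[[[0.0002,0,0,0,0,0],[0.0004,-0.0001,0,0,0,0],[0.0006,-0.0001,0,0,0,0],[0.0008,-0.0002,0,0,0,0],[0.001,-0.0002,0,0,0,0],[0.001,-0.0002,0,0,0,0],[0.001,-0.0002,0,0,0,0],[0.001,-0.0002,0,0,0,0],[0.001,-0.0002,0,0,0,0],[0.001,-0.0002,0,0,0,0]]]'
```

```text
clock: 14.47
tcp_pos: [525.0, 10.0, 78.9]
eef_rot: [0.0, 0.093, 0.996, 0.0]
contact_force: [-4.4, 1.7, 6.7]
grip_width: 11.6
gripper_force: 50.0
```

Slid 16.2 mm so far with no stop felt; continuing gently.

```bash
python3 -m pendant '[[[0.0002,0,0,0,0,0],[0.0004,-0.0001,0,0,0,0],[0.0006,-0.0001,0,0,0,0],[0.0008,-0.0002,0,0,0,0],[0.001,-0.0002,0,0,0,0],[0.001,-0.0002,0,0,0,0],[0.001,-0.0002,0,0,0,0],[0.001,-0.0002,0,0,0,0],[0.001,-0.0002,0,0,0,0],[0.001,-0.0002,0,0,0,0]]]'
```

```text
clock: 15.3
tcp_pos: [525.3, 10.0, 78.7]
eef_rot: [-0.001, 0.093, 0.996, 0.0]
contact_force: [-8.4, 1.1, 10.0]
grip_width: 11.7
gripper_force: 50.0
```

```bash
python3 -m pendant '[[[0.0002,0,0,0,0,0],[0.0004,-0.0001,0,0,0,0],[0.0006,-0.0001,0,0,0,0],[0.0006,-0.0001,0,0,0,0],[0.0006,-0.0001,0,0,0,0],[0.0006,-0.0001,0,0,0,0],[0.0006,-0.0001,0,0,0,0],[0.0006,-0.0001,0,0,0,0],[0.0006,-0.0001,0,0,0,0],[0.0006,-0.0001,0,0,0,0]]]'
```

```text
clock: 16.13
tcp_pos: [525.4, 10.0, 78.5]
eef_rot: [-0.001, 0.093, 0.996, 0.0]
contact_force: [-11.3, 1.9, 10.7]
grip_width: 11.6
gripper_force: 50.0
```

The screen is at its stop. I'll ease off the push, then let go.

```bash
python3 -m pendant '[[[-0.0004,0.0001,0,0,0,0],[-0.0008,0.0001,0.0003,0,0,0],[-0.0009,0.0001,0.0006,0,0,0],[-0.0009,0.0001,0.0009,0,0,0],[-0.0009,0.0001,0.0012,0,0,0],[-0.0009,0.0001,0.0015,0,0,0],[-0.0009,0.0001,0.0015,0,0,0],[-0.0009,0.0001,0.0015,0,0,0],[-0.0009,0.0001,0.0015,0,0,0],[-0.0009,0.0001,0.0015,0,0,0]]]'
python3 -m pendant '[[[0,0,0,0,0,0],[0,0,0,0,0,0],[0,0,0,0,0,0],[0,0,0,0,0,0],[0,0,0,0,0,0],[0,0,0,0,0,0],[0,0,0,0,0,0],[0,0,0,0,0,0],[0,0,0,0,0,0],[0,0,0,0,0,0]]]' 40
```

```text
clock: 16.97
tcp_pos: [525.3, 9.9, 79.8]
eef_rot: [-0.0, 0.093, 0.996, 0.0]
contact_force: [-5.1, 2.1, 4.0]
grip_width: 11.5
gripper_force: 50.0
clock: 17.8
tcp_pos: [525.6, 9.7, 79.9]
eef_rot: [0.0, 0.093, 0.996, -0.0]
contact_force: [-0.7, 0.8, 0.0]
grip_width: 37.3
gripper_force: 0.0
```

```bash
python3 -m pendant '[[[0,0,0.005,0,0,0],[0,0,0.015,0,0,0],[0,0,0.03,0,0,0],[0,0,0.05,0,0,0],[0,0,0.07,0,0,0],[0,0,0.09,0,0,0],[0,0,0.11,0,0,0],[0,0,0.12,0,0,0],[0,0,0.12,0,0,0],[0,0,0.12,0,0,0]]]'
python3 - <<'E'
from h import *
m,im=save('wrist','w4.png')
E
```

```text
clock: 18.63
tcp_pos: [526.0, 9.7, 200.5]
eef_rot: [0.001, 0.093, 0.996, 0.0]
contact_force: [-0.4, 0.0, 0.1]
grip_width: 37.4
gripper_force: 0.0
```

View pics/w4.png

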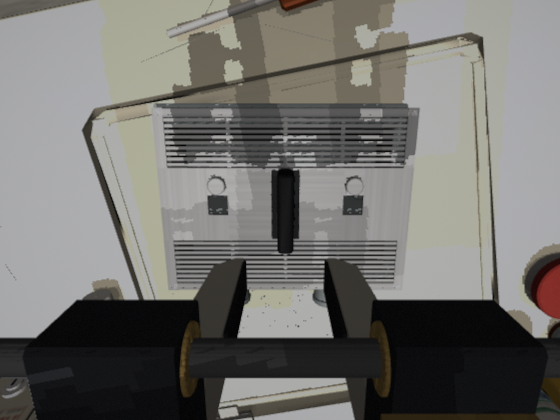

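The stud heads at (216,186) and (354,186) sit above the slots, with the entries empty behind them at about row 205. The screen is locked and the gripper is clear.

```bash
python3 -c "from cell import finish_job;print(finish_job())"
```

```text
the job is handed in; nothing more can be done
None
```

The screen is back on the strainer box and locked: it was slid to its stop, both stud heads hold it down over the slots, and I felt at most about 16 N; the gripper is clear, the brush, tin and tube were not touched, and I handed the job in at about 18.7 s.

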